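Hardness test of a conical buffer on the lever stand

ROBOT

A 6-joint arm with a two-finger parallel gripper is mounted at the origin on the work surface. World frame = base frame: x ahead of the robot, y to its left, z up, the work surface at z = 0. Lengths are in m, angles in rad, forces in N, time in s.
With the tool pointing down it reaches from about 0.3 to 0.875 m from the base axis. Payload 6.4 kg.
Tool frame: the origin (TCP) lies between the finger pads; the fingertips stand 19 mm ahead of it and the grasp point (between the pads) is the TCP (ctrl.tips_ahead is the z of the fingertips in the tool frame, in m); z points along the fingers, y is the line along which they close (so a half turn about z gives the same grasp; the last joint's range is limited). The gripper opens to 85 mm and grips with 20 to 120 N. Pads are 22 mm wide; open, the fingers measure 114 mm over their backs; the gripper's body (76 mm by 85 mm) begins 54 mm behind the grasp point. The pads swing forward as they close: fully open they stand 13 mm farther back than shut.
Start: joints at [0.992, 0.181, 1.607, -0, 1.354, -0.206], TCP at [0.209, 0.536, 0.25] pointing down, gripper open.
Joint ranges: [-2.99, 2.99], [-0.89, 2.07], [0.3, 2.58], [-1.14, 4.28], [0, 2.63], [-3.12, 3.12]. Speed limits (rad/s): [2.57, 2.57, 3.01, 3.14, 3.14, 3.14].

INTERFACE

Orientations are given as a unit quaternion [w, x, y, z].
In Python, from bench import readout, vision, ctrl gives the robot as it stands.
- The arm moves only by the tool play_rows, never from a script. Its arguments are lists of equal length, an entry for each row: "xyz": the shift along the tool's x, y, z in mm, a list of three; "rot": the turn, a rotation vector about the tool's x, y, z in rad, a list of three; "grip": the opening, from 0 (shut) to 1 (fully open). In form: {"xyz": [[x, y, z], ...], "rot": [[rx, ry, rz], ...], "grip": [grip, ...]}. A call has exactly 10 rows; each row is the pose to reach, as a shift and turn from the pose commanded when the call began, along the tool's axes at that moment; what a row does not reach only later rows make up. A row lasts 1/8 s, in which the tool goes at most 62.5 mm and 10.7 degrees, less where a joint would pass 70% of its speed; a pose out of reach is approached as far as the arm can. A call with a gripper value outside its range is refused whole. The fingers move at their own pace and stop on an object; the grip force is fixed at half the most. Time passes only in rows, so rows that repeat a pose let the fingers close, or fill a call up. It gives the time, the measured TCP pose, the force, the opening and the grip force at its end, in the units of the state.
- readout.get_obs(): the state, without advancing time (a new reading comes with each control period).
- vision.camera(name): name is "scene" or "top"; returns a dict with "color" (420x560x3 uint8, red, green, blue), "depth" (420x560 float32, m along the optical axis (not along the pixel's ray), 0 where there is no reading), "camera_matrix" (3x3 intrinsics, pixels), "k1" (the pictures are not rectified: a ray, as slopes to the right and down, at radius r is drawn at 1 + k1 r^2 times it, then the intrinsics apply), "extrinsics" (4x4, takes a point from camera to world coordinates). Camera axes: x right, y down, z forward; pixel columns grow to the right and rows downward; lengths in m; the calibration is good to about 2 mm. A picture is of the moment at which its call begins.
- ctrl.hand_in(): hands the job in; it is judged then, once.
The state is a dict: "time_s": time; "q": joint angles; "dq": joint speeds; "joint_efforts": joint torques, N m; "eef_pos": TCP position; "eef_rot": TCP orientation; "wrist_force": force on the tool from outside, world axes, zero at the start; "torque": the same for the moment, N m; "opening": opening from 0.0 (shut) to 1.0 (fully open); "grasp_force": force on a finger pad.
Only numpy, scipy, OpenCV 4.12 (cv2) and the standard library are available. Lean on these libraries where they do the work, as an engineer would, in place of code of your own. Each camera call takes 0.05 s, during which the arm holds its last target. There are 200 camera calls.

TASK

Test the amber buffer on the hardness tester: set it narrow end down in the conical nest of the drawn-out stage, let go of it so that it centres itself, and push the stage fully home under the instrument. Then press the red lever grip all the way down to its stop, keep it there for a good second so that the reading settles, and ease the lever slowly back up to its top stop - never let it fly back by itself. Finish with the buffer still in the nest under the instrument, the stage home and nothing touched by the robot; leave the grey and the black buffer standing where they are.

Things in the scene. Friction and masses are not known exactly. Their poses are not given: they have to be found in the camera images.
- buffer_amber: the buffer to test: hard, rigid amber (orange) polyurethane, 0.14 kg, 62 mm high: a cone from 36 mm diameter at its narrow foot to 54 mm at 34 mm height, then a plain cylinder of 54 mm diameter up to 62 mm. Origin at the centre of its narrow underside, z up along its axis. Starts standing narrow end down on the table, left of the tester. Hold it by the cylinder, tips 30 mm or more above its underside, to clear the nest
- buffer_grey: a like buffer in mid grey, same size and origin, standing nearby; leave it
- buffer_black: a like buffer in black, same size and origin, standing nearby; leave it
- tester: hardness tester, fixed: navy base 170 mm wide, from x -220 to +170 mm, top 22 mm up; column at x +120 mm; navy gear head x -41 to +47 mm, 78 mm wide, 243 to 328 mm up; dial instrument (62 mm wide) hanging below it; lever on its -y side. Origin on the table straight below the instrument's foot; z up, x from the stage's front to the column (away from the robot, within 0.25 rad), y to the left
- nest (a point): centre of the mouth (top rim) of the round conical steel nest on the stage, 72 mm above the table. Outside diameter 68 mm; bore 48 mm wide at the mouth, narrowing downwards with the buffer's own taper. A seated buffer stands upright, its underside 22.5 mm below this point (49.5 mm above the table), its top 39.5 mm above this point. Axes as the tester's
- stage (a joint): how far the sliding aluminium stage is drawn out towards the robot (m): 0 = fully home against its stop, nest straight under the instrument; 0.14 = fully out. Slides along the tester's x with about 2 N of friction and stays where it is left
- stage_lip (a point): middle of the top edge of the upright push lip at the stage's front end, on its outer, robot-side face, 84 mm above the table. The lip is a plate 90 mm wide, 8 mm thick, standing from 46 to 84 mm above the table, 95 mm before the nest's centre, facing the tester's -x. Pushed to the tester's +x it sends the stage home
- lever (a joint): angle of the spring-return lever (rad): 0 = up at its top stop, where its spring holds it, arm 0.31 rad above level and pointing to the robot; grows as pressed down; 1.05 = bottom stop. Lowers the instrument 26.7 mm per rad; the foot meets a seated buffer at about 0.83. The grip takes about 5 N at the top, 11 N just before the bottom stop; hardly damped, flies up if let go; a return below 1.5 rad/s is slow
- lever_grip (a point): middle of the red lever grip, on its axis: a level round bar, 22 mm diameter, 92 mm long, along the tester's y, free on all sides but its inner (+y) end, where the steel arm joins. It turns about lever_pivot on a radius of 170 mm, from 337 mm above the table (lever up) to 171 mm (lever at its bottom stop)
- lever_pivot (a point): the point on the lever's hinge axis abreast of the grip's middle (in line with it along the tester's y), 285 mm above the table; the hinge axis runs along the tester's y. Fixed to the tester
- foot: the instrument's sprung steel foot, 20 mm diameter; origin at the centre of its lower face, 134 mm above the table with the lever up, which is 22 mm above the top of a seated buffer. It gives way upwards on its own spring and presses with about 13 N when the lever is at its bottom stop

How it is judged:
By the outcome, as a careful person would: the job done as asked, in the order asked, and still so for the second after the job is handed in, with the robot touching nothing.
It also fails if it takes over 72 s, if anything falls off the work surface, if the arm or the gripper's body presses on something with over 40 N, if the wrist force passes 120 N, or if a joint passes its speed limit or range.

## Working session

There is one attempt and no reset: what is moved stays moved. The work goes in short steps, Python scripts to look and compute and a tool call to move; the robot and the scene stay as the last step left them, time stands still between calls to the robot, and variables do not carry over. Pictures are saved under pics/ and viewed, at most 10 in all, crops included, and the job is handed in when it is done.

Besides the shell and the picture viewer there is one more tool, called after "Call:" by a JSON object that holds its "fn" and its "kwargs". play_rows: Moves the arm, as the interface text tells. Its arguments: {"type":"object","properties":{"xyz":{"type":"array","items":{"type":"array","items":{"type":"number"}}},"rot":{"type":"array","items":{"type":"array","items":{"type":"number"}}},"grip":{"type":"array","items":{"type":"number"}}},"required":["xyz","rot","grip"]}

```bash
ls; mkdir -p pics
cat > h.py <<'E'
import numpy as np, cv2
from bench import readout, vision, ctrl
def cam(n):
    c=vision.camera(n); return c
def pts(c):
    K=np.array(c["camera_matrix"]);d=c["depth"];h,w=d.shape
    u,v=np.meshgrid(np.arange(w),np.arange(h))
    uv=np.stack([u,v],-1).reshape(-1,1,2).astype(float)
    r=cv2.undistortPoints(uv,K,np.array([c["k1"],0,0,0.])).reshape(h,w,2)
    p=np.dstack([r*d[...,None],d]); E=np.array(c["extrinsics"])
    return p@E[:3,:3].T+E[:3,3]
def save(c,n): cv2.imwrite("pics/"+n,c["color"][...,::-1])
E
python3 - <<'E'
from h import *
o=readout.get_obs(); print({k:np.round(v,4) for k,v in o.items()}, ctrl.tips_ahead)
ims=[]
for n in("scene","top"):
    c=cam(n);np.savez(n+"0.npz",**c);print(n,c["camera_matrix"],c["k1"],np.round(c["extrinsics"],3))
    ims.append(c["color"])
cv2.imwrite("pics/a.png",cv2.resize(ims[0],(800,600))[...,::-1]);cv2.imwrite("pics/b.png",cv2.resize(ims[1],(800,600))[...,::-1])
E
```

```text
pics
{'time_s': np.float64(0.0), 'q': array([ 0.9917,  0.1815,  1.608 , -0.    ,  1.3538, -0.2063]), 'dq': array([-0.0009, -0.0019, -0.0006,  0.0001, -0.0002, -0.    ]), 'joint_efforts': array([ 1.80000e-03, -4.44856e+01, -3.51343e+01, -0.00000e+00,
        9.00000e-03,  0.00000e+00]), 'eef_pos': array([0.2091, 0.5351, 0.2494]), 'eef_rot': array([-3.000e-04,  1.853e-01,  9.827e-01, -8.000e-04]), 'wrist_force': array([0.3937, 0.8287, 0.4103]), 'torque': array([-0.0129,  0.014 , -0.0193]), 'grasp_force': np.float64(0.0), 'opening': np.float64(1.0013)} 0.019
scene [[467.7862716    0.         275.4286637 ]
 [  0.         467.7862716  215.03449354]
 [  0.           0.           1.        ]] -0.08273305728315918 [[ 0.55   0.667 -0.503  1.167]
 [ 0.835 -0.429  0.344 -0.306]
 [ 0.014 -0.609 -0.793  1.088]
 [ 0.     0.     0.     1.   ]]
top [[420.75453148   0.         281.33822156]
 [  0.         420.75453148 200.44348454]
 [  0.           0.           1.        ]] -0.08289448275810055 [[-4.900e-02 -9.770e-01  2.080e-01  3.900e-01]
 [-9.990e-01  4.800e-02 -9.000e-03  8.700e-02]
 [-1.000e-03 -2.090e-01 -9.780e-01  1.263e+00]
 [ 0.000e+00  0.000e+00  0.000e+00  1.000e+00]]
```

View pics/a.png

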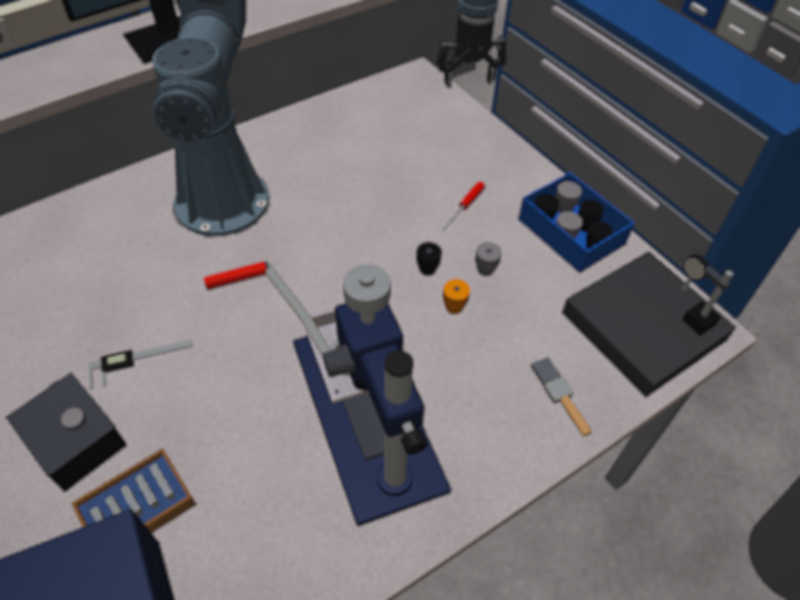

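View pics/b.png

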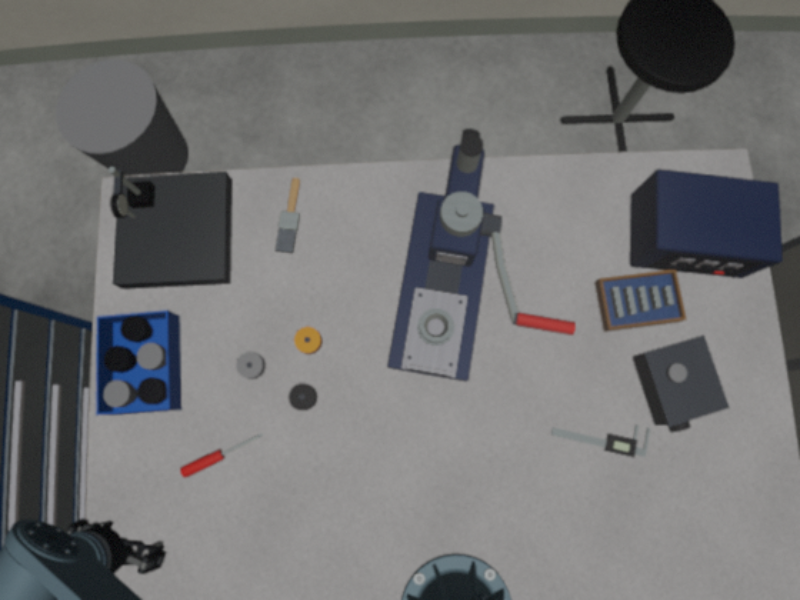

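The scene view shows amber at (456,294), grey at (488,257), black at (428,256), and the red grip at (235,274). The top view shows amber at (308,340), grey at (250,364), black at (303,396), the nest at (435,326) and the red grip at (545,323), all in 800x600 pixels.

```bash
cat >> h.py <<'E'
def ray(c,uv,z):
    K=np.array(c["camera_matrix"]);E=np.array(c["extrinsics"])
    r=cv2.undistortPoints(np.array(uv,float).reshape(-1,1,2),K,np.array([float(c["k1"]),0,0,0])).reshape(-1,2)
    d=np.c_[r,np.ones(len(r))]@E[:3,:3].T; o=E[:3,3]
    return o+d*((z-o[2])/d[:,2])[:,None]
E
python3 - <<'E'
from h import *
for n in("top","scene"):
    c=dict(np.load(n+"0.npz"));P=pts(c);hsv=cv2.cvtColor(c["color"],cv2.COLOR_RGB2HSV)
    H,S,V=[hsv[...,i].astype(int) for i in range(3)]
    ok=c["depth"]>0
    m=(H>8)&(H<25)&(S>150)&ok&(P[...,2]>.02)&(P[...,2]<.09)
    print(n,"amber n",m.sum())
    t=m&(P[...,2]>.055)
    q=P[t];(a,b),r=cv2.minEnclosingCircle(q[:,:2].astype(np.float32));print(" top3d",q.mean(0),a,b,r)
    k=cv2.findContours(m.astype(np.uint8),0,1)[0];k=max(k,key=cv2.contourArea)
    w=ray(c,k.reshape(-1,2),.062);print(" rayring",cv2.minEnclosingCircle(w[:,:2].astype(np.float32)))
    g=((H<6)|(H>174))&(S>150)&ok&(P[...,2]>.25)
    q=P[g]; print(" grip n",g.sum())
    cc=np.argwhere(g)[:,::-1].astype(np.float32); rc=cv2.minAreaRect(cc); bx=cv2.boxPoints(rc)
    w=ray(c,bx,.337); print(" box z.337",w.round(4).tolist(), "centre",ray(c,[rc[0]],.340).round(4), "depthz",np.median(q[:,2]),q.mean(0))
    # stage plane pts
    z=P[...,2]; s=(z>.066)&(z<.078)&ok&(np.abs(P[...,1])<.4)&(P[...,0]>.3)&(P[...,0]<.7)&~m&(S<60)
    k=cv2.findContours(s.astype(np.uint8),0,1)[0]
    for x in k:
        if len(x)>12:
            w=ray(c,x.reshape(-1,2),.072); print(" z72 blob",len(x),w.mean(0).round(4),cv2.minEnclosingCircle(w[:,:2].astype(np.float32)))
    s=(z>.08)&(z<.09)&ok&(np.abs(P[...,1])<.4)&(P[...,0]>.3)&(P[...,0]<.7); print(" lip",s.sum(), P[s].mean(0), P[s][:,:2].min(0),P[s][:,:2].max(0))
    b=(H>105)&(H<130)&(S>90)&(z>.012)&(z<.03)&ok&(P[...,1]>-.3)&(P[...,1]<.25)&(P[...,0]>.3)
    q=P[b][:,:2].astype(np.float32); print(" base",len(q)); rr=cv2.minAreaRect(q); print(rr,cv2.boxPoints(rr))
c=dict(np.load("top0.npz"));cv2.imwrite("pics/c.png",cv2.resize(c["color"][130:275,260:420,::-1],None,fx=4,fy=4,interpolation=2))
E
```

```text
top amber n 215
 top3d [0.54566542 0.27051337 0.06353929] 0.5444189310073853 0.2718023359775543 0.026000015437602997
 rayring ((0.5454252362251282, 0.2711597681045532), 0.02509031817317009)
 grip n 278
 box z.337 [[0.5203, -0.0978, 0.337], [0.5357, -0.1019, 0.337], [0.5157, -0.1883, 0.337], [0.5003, -0.1839, 0.337]] centre [[ 0.5176 -0.1422  0.34  ]] depthz 0.3475463082331746 [ 0.51662163 -0.14015788  0.34743768]
 z72 blob 69 [0.5626 0.0122 0.072 ] ((0.5618948936462402, 0.011669918894767761), 0.03425977751612663)
 lip 95 [0.47374111 0.02526429 0.08426967] [ 0.46157772 -0.39951091] [0.55738964 0.07327804]
 base 28
((0.75673508644104, -0.031971536576747894), (0.1518424153327942, 0.18281877040863037), 83.9490966796875) [[ 0.65783197 -0.09783411]
 [ 0.8396322  -0.11710541]
 [ 0.8556382   0.03389104]
 [ 0.67383796  0.05316234]]
scene amber n 547
 top3d [0.54853882 0.26648252 0.06231443] 0.5474376678466797 0.2667486071586609 0.027537595480680466
 rayring ((0.5565545558929443, 0.26032555103302), 0.03946799784898758)
 grip n 342
 box z.337 [[0.4928, -0.1838, 0.337], [0.5124, -0.0947, 0.337], [0.5343, -0.1007, 0.337], [0.5146, -0.1885, 0.337]] centre [[ 0.5161 -0.143   0.34  ]] depthz 0.3465671813808766 [ 0.52097383 -0.1445456   0.3457208 ]
 z72 blob 17 [ 0.5377 -0.0049  0.072 ] ((0.5374390482902527, -0.005701214075088501), 0.011412876658141613)
 z72 blob 32 [0.4719 0.0102 0.072 ] ((0.468935489654541, 0.010885647498071194), 0.019464068114757538)
 lip 54 [0.46950347 0.00998866 0.08357444] [ 0.45935959 -0.01203918] [0.4757743  0.03307767]
 base 3229
((0.6594712734222412, -0.012597158551216125), (0.16384775936603546, 0.3844927251338959), 77.18168640136719) [[ 0.45384032 -0.04982756]
 [ 0.8287509  -0.13513118]
 [ 0.86510223  0.02463324]
 [ 0.49019164  0.10993686]]
```

View pics/c.png

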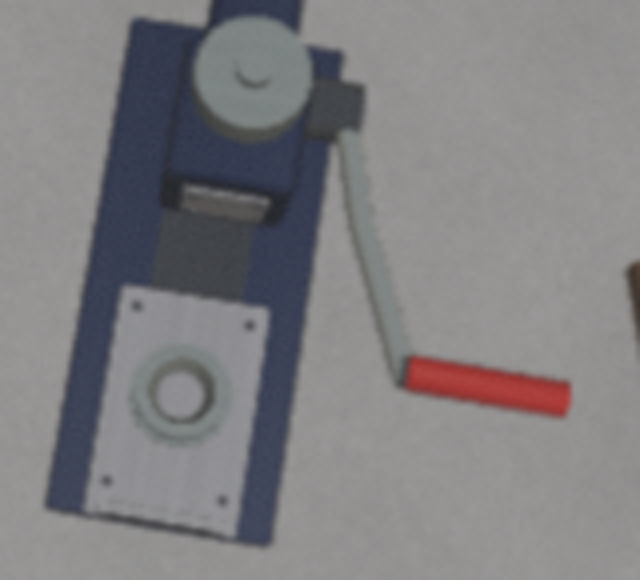

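Amber stands near (0.545, 0.270), the nest near (0.562, 0.012), and the tester's yaw is about -0.226 rad. The crop shows the nest ring at about (180,393), with the stage drawn out.

```bash
cat >> h.py <<'E'
from scipy.spatial.transform import Rotation as Ro
YAW=-0.226
def want(tilt=0.,yaw=YAW):   # tool y along tester y, z down leaning forward by tilt
    return Ro.from_euler('z',yaw)*Ro.from_matrix(np.array([[-1,0,0],[0,1,0],[0,0,-1.]]))*Ro.from_euler('y',tilt)
def go(p,R=None,o=None):
    o=o or readout.get_obs();q=o["eef_rot"];C=Ro.from_quat(np.r_[q[1:],q[0]])
    R=R or want()
    print("z axis",R.as_matrix()[:,2].round(3),"shift mm",(C.inv().apply(np.array(p)-o["eef_pos"])*1e3).round(1),"rot",(C.inv()*R).as_rotvec().round(3))
E
python3 - <<'E'
from h import *
go([.546,.270,.15]); want(.4) and go([.546,.27,.15],want(.4))
E
```

```text
z axis [ 0.  0. -1.] shift mm [-410.3 -124.1   99.6] rot [-0.002 -0.    -0.147]
z axis [-0.38   0.087 -0.921] shift mm [-410.3 -124.1   99.6] rot [ 0.028  0.399 -0.145]
```

Call:
{"fn": "play_rows", "kwargs": {"xyz": [[-30,-9,0],[-80,-24,0],[-130,-39,10],[-180,-54,25],[-230,-70,40],[-280,-85,60],[-330,-100,80],[-370,-112,95],[-400,-121,100],[-410,-124,100]], "rot": [[0,0,0],[0,0,-0.02],[0,0,-0.04],[0,0,-0.06],[0,0,-0.08],[0,0,-0.1],[0,0,-0.12],[0,0,-0.135],[0,0,-0.147],[0,0,-0.147]], "grip": [1,1,1,1,1,1,1,1,1,1]}}

```text
time_s: 1.35
eef_pos: [0.5467, 0.2692, 0.1492]
eef_rot: [-0.001, 0.114, 0.994, -0.0]
wrist_force: [-0.9, 0.1, -0.4]
opening: 1.004
grasp_force: 0.0
```

Run:
```python
from h import *
go([.546,.270,.05]); c=cam("scene");cv2.imwrite("pics/d.png",cv2.resize(c["color"][120:260,200:400,::-1],None,fx=4,fy=4))
```

```text
z axis [ 0.  0. -1.] shift mm [ 0.7  0.7 99.2] rot [-0.001 -0.002 -0.002]
```

View pics/d.png

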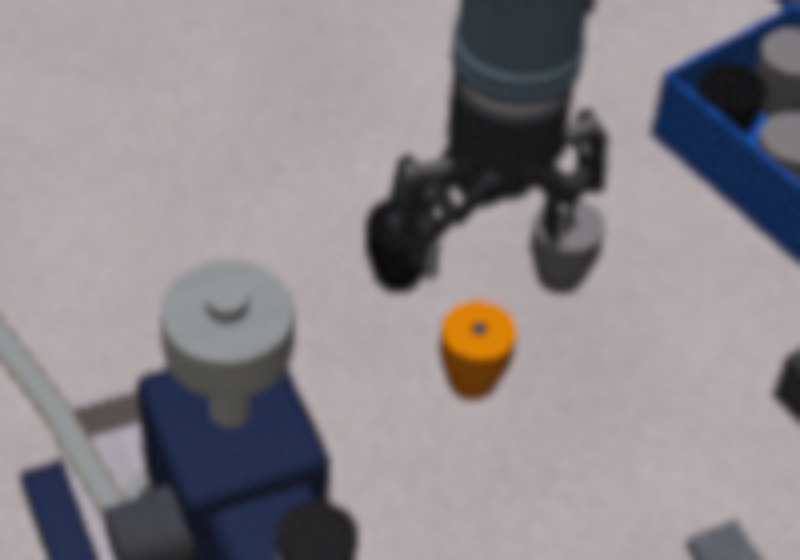

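The open fingers straddle the amber buffer at (480,345), with grey at (565,245) and black at (397,245) both behind them. Next I go down and close.

Call:
{"fn": "play_rows", "kwargs": {"xyz": [[0,0,20],[0,0,50],[0,0,75],[0,0,90],[0,0,99],[0,0,99],[0,0,99],[0,0,99],[0,0,99],[0,0,99]], "rot": [[0,0,0],[0,0,0],[0,0,0],[0,0,0],[0,0,0],[0,0,0],[0,0,0],[0,0,0],[0,0,0],[0,0,0]], "grip": [1,1,1,1,1,0.3,0.3,0.3,0.3,0.3]}}

```text
time_s: 2.65
eef_pos: [0.5472, 0.271, 0.0526]
eef_rot: [0.001, 0.113, 0.994, 0.001]
wrist_force: [0.4, 0.1, 6.2]
opening: 0.61
grasp_force: 63.2
```

Call:
{"fn": "play_rows", "kwargs": {"xyz": [[0,0,0],[0,0,-10],[0,0,-30],[0,0,-55],[0,0,-80],[0,0,-100],[0,0,-115],[0,0,-120],[0,0,-120],[0,0,-120]], "rot": [[0,0,0],[0,0,0],[0,0,0],[0,0,0],[0,0,0],[0,0,0],[0,0,0],[0,0,0],[0,0,0],[0,0,0]], "grip": [0.3,0.3,0.3,0.3,0.3,0.3,0.3,0.3,0.3,0.3]}}

```text
time_s: 3.9
eef_pos: [0.5455, 0.2705, 0.1702]
eef_rot: [-0.001, 0.113, 0.994, -0.0]
wrist_force: [0.1, -0.2, -0.4]
opening: 0.612
grasp_force: 62.8
```

Run:
```python
from h import *
o=readout.get_obs()
for n in("scene","top"):
    c=cam(n);P=pts(c);hsv=cv2.cvtColor(c["color"],cv2.COLOR_RGB2HSV);H,S,V=[hsv[...,i].astype(int) for i in range(3)]
    m=(H>8)&(H<25)&(S>150)&(P[...,2]>.08)&(P[...,2]<.3);q=P[m];print(n,m.sum(),q.min(0) if len(q) else 0,q.max(0) if len(q) else 0)
    if n=="scene": cv2.imwrite("pics/e.png",cv2.resize(c["color"][100:240,220:420,::-1],None,fx=4,fy=4))
go([.562,.012,.17])
```

```text
scene 357 [0.52238309 0.23687272 0.12922319] [0.57266693 0.29891484 0.23350789]
top 6 [0.51180895 0.2567945  0.17917458] [0.52310052 0.27851148 0.29185337]
z axis [ 0.  0. -1.] shift mm [ -73.9 -248.3    0.4] rot [-0.001 -0.002  0.   ]
```

View pics/e.png

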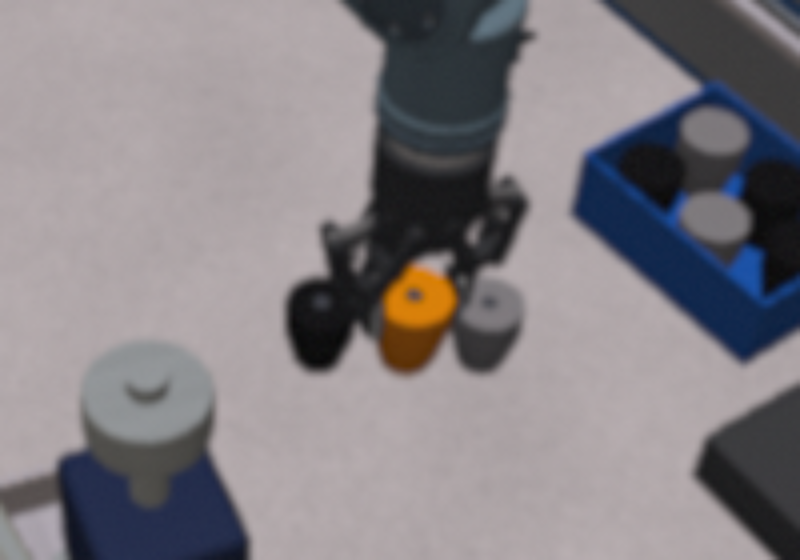

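Amber is held upright in the fingers at (415,320), clear of grey and black. Next I carry it over the nest.

Call:
{"fn": "play_rows", "kwargs": {"xyz": [[-4,-15,0],[-14,-47,0],[-26,-87,0],[-38,-127,0],[-50,-167,0],[-61,-205,0],[-69,-232,0],[-73,-245,0],[-74,-248,0],[-74,-248,0]], "rot": [[0,0,0],[0,0,0],[0,0,0],[0,0,0],[0,0,0],[0,0,0],[0,0,0],[0,0,0],[0,0,0],[0,0,0]], "grip": [0.3,0.3,0.3,0.3,0.3,0.3,0.3,0.3,0.3,0.3]}}

```text
time_s: 5.25
eef_pos: [0.5626, 0.0129, 0.1712]
eef_rot: [-0.0, 0.113, 0.994, 0.0]
wrist_force: [0.7, 0.3, -1.5]
opening: 0.609
grasp_force: 62.9
```

Run:
```python
from h import *
go([.562,.012,.17]); print(readout.get_obs()["eef_pos"])
c=cam("scene");d=cam("top");np.savez("scene1.npz",**c);np.savez("top1.npz",**d)
a=cv2.resize(c["color"][110:280,180:320],None,fx=2.85,fy=2.85);b=cv2.resize(d["color"][170:280,250:360],None,fx=3.6,fy=3.6)
h=max(a.shape[0],b.shape[0]);f=lambda x:np.pad(x,((0,h-x.shape[0]),(0,0),(0,0)))
cv2.imwrite("pics/f.png",np.hstack([f(a),f(b)])[...,::-1]);print(a.shape,b.shape)
# hole of buffer at carrying time
```

```text
z axis [ 0.  0. -1.] shift mm [ 0.3 -1.   1.2] rot [ 0.    -0.     0.001]
[0.56255922 0.01294345 0.17120668]
(484, 399, 3) (396, 396, 3)
```

View pics/f.png

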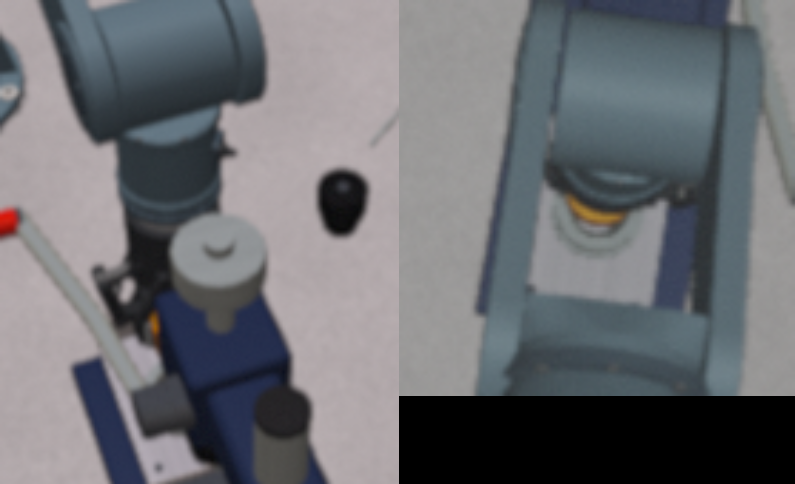

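The left panel shows the buffer held above the stage at (155,325). The right panel shows it over the nest at (595,215), with the forearm fork's right cheek at (735,200) near the lever arm at (775,100). Before lowering I check that clearance.

Run:
```python
from h import *
T=np.array([.562,.012,0]);Rz=Ro.from_euler('z',YAW).inv()
for n in("top","scene"):
    c=dict(np.load(n+"1.npz"));P=pts(c);hsv=cv2.cvtColor(c["color"],cv2.COLOR_RGB2HSV);H,S,V=[hsv[...,i].astype(int) for i in range(3)]
    Q=Rz.apply((P-T).reshape(-1,3)).reshape(P.shape)
    m=(c["depth"]>0)&(Q[...,2]>.15)&(Q[...,2]<.6)&(Q[...,1]<.12)&(Q[...,1]>-.22)&(Q[...,0]>-.08)&(Q[...,0]<.2)
    q=Q[m]
    for x0 in np.arange(-.08,.16,.04):
        for z0 in np.arange(.2,.55,.05):
            k=(abs(q[:,0]-x0-.02)<.02)&(abs(q[:,2]-z0-.025)<.025)
            if k.sum()>8: print(n,"x %.2f z %.2f n %d ymin %.3f ymax %.3f"%(x0,z0,k.sum(),*np.percentile(q[k][:,1],[2,98])))
```

```text
top x -0.08 z 0.45 n 146 ymin -0.044 ymax 0.041
top x -0.08 z 0.50 n 452 ymin -0.059 ymax 0.059
top x -0.04 z 0.20 n 69 ymin -0.057 ymax 0.045
top x -0.04 z 0.25 n 61 ymin -0.057 ymax 0.065
top x -0.04 z 0.30 n 462 ymin -0.202 ymax 0.028
top x -0.04 z 0.35 n 150 ymin -0.189 ymax 0.029
top x -0.04 z 0.40 n 53 ymin -0.041 ymax 0.021
top x -0.04 z 0.45 n 329 ymin -0.042 ymax 0.065
top x -0.04 z 0.50 n 1253 ymin -0.056 ymax 0.062
top x 0.00 z 0.30 n 133 ymin -0.176 ymax -0.090
top x 0.00 z 0.45 n 118 ymin -0.049 ymax 0.067
top x 0.00 z 0.50 n 1025 ymin -0.056 ymax 0.063
top x 0.04 z 0.30 n 73 ymin -0.099 ymax -0.084
top x 0.04 z 0.45 n 26 ymin -0.053 ymax 0.061
top x 0.08 z 0.30 n 471 ymin -0.082 ymax 0.037
top x 0.08 z 0.35 n 65 ymin -0.026 ymax 0.030
top x 0.08 z 0.40 n 328 ymin -0.028 ymax 0.027
top x 0.12 z 0.25 n 65 ymin -0.075 ymax -0.043
top x 0.12 z 0.30 n 231 ymin -0.073 ymax 0.038
top x 0.12 z 0.40 n 356 ymin -0.028 ymax 0.028
scene x -0.08 z 0.45 n 112 ymin -0.063 ymax 0.041
scene x -0.08 z 0.50 n 493 ymin -0.062 ymax 0.056
scene x -0.04 z 0.20 n 35 ymin -0.048 ymax -0.029
sce
[... 383 characters left out ...]
00 ymax 0.029
scene x 0.00 z 0.35 n 612 ymin -0.038 ymax 0.037
scene x 0.00 z 0.40 n 592 ymin -0.059 ymax 0.044
scene x 0.00 z 0.45 n 784 ymin -0.065 ymax 0.058
scene x 0.00 z 0.50 n 1221 ymin -0.062 ymax 0.058
scene x 0.04 z 0.30 n 147 ymin -0.102 ymax -0.071
scene x 0.04 z 0.40 n 19 ymin -0.055 ymax 0.006
scene x 0.04 z 0.45 n 677 ymin -0.058 ymax 0.058
scene x 0.08 z 0.25 n 44 ymin -0.082 ymax -0.041
scene x 0.08 z 0.30 n 373 ymin -0.087 ymax 0.032
scene x 0.08 z 0.40 n 234 ymin -0.032 ymax 0.025
scene x 0.12 z 0.25 n 59 ymin -0.079 ymax -0.040
scene x 0.12 z 0.30 n 841 ymin -0.074 ymax 0.033
scene x 0.12 z 0.35 n 192 ymin -0.034 ymax 0.027
scene x 0.12 z 0.40 n 532 ymin -0.032 ymax 0.025
```

The clearances are about 15 mm or more, so I lower the buffer.

Call:
{"fn": "play_rows", "kwargs": {"xyz": [[0,-1,10],[0,-1,25],[0,-1,38],[0,-1,48],[0,-1,55],[0,-1,59],[0,-1,62],[0,-1,65],[0,-1,66],[0,-1,66]], "rot": [[0,0,0],[0,0,0],[0,0,0],[0,0,0],[0,0,0],[0,0,0],[0,0,0],[0,0,0],[0,0,0],[0,0,0]], "grip": [0.3,0.3,0.3,0.3,0.3,0.3,0.3,0.3,0.3,0.3]}}

```text
time_s: 6.6
eef_pos: [0.5625, 0.0113, 0.1054]
eef_rot: [0.0, 0.113, 0.994, -0.0]
wrist_force: [0.1, -1.0, -1.8]
opening: 0.612
grasp_force: 62.9
```

Call:
{"fn": "play_rows", "kwargs": {"xyz": [[0,0,0.5],[0,0,1],[0,0,1.5],[0,0,2],[0,0,2],[0,0,2],[0,0,2],[0,0,2],[0,0,2],[0,0,2]], "rot": [[0,0,0],[0,0,0],[0,0,0],[0,0,0],[0,0,0],[0,0,0],[0,0,0],[0,0,0],[0,0,0],[0,0,0]], "grip": [0.3,0.3,0.3,0.3,0.3,0.3,0.3,0.3,0.3,0.3]}}

```text
time_s: 7.85
eef_pos: [0.5628, 0.0109, 0.1037]
eef_rot: [0.0, 0.113, 0.994, -0.0]
wrist_force: [-3.2, -3.6, 4.7]
opening: 0.611
grasp_force: 63.4
```

Call:
{"fn": "play_rows", "kwargs": {"xyz": [[0,0,0],[0,0,0],[0,0,0],[0,0,0],[0,0,0],[0,0,-10],[0,0,-30],[0,0,-55],[0,0,-75],[0,0,-80]], "rot": [[0,0,0],[0,0,0],[0,0,0],[0,0,0],[0,0,0],[0,0,0],[0,0,0],[0,0,0],[0,0,0],[0,0,0]], "grip": [1,1,1,1,1,1,1,1,1,1]}}

```text
time_s: 9.1
eef_pos: [0.5636, 0.0113, 0.1855]
eef_rot: [0.002, 0.113, 0.994, -0.0]
wrist_force: [0.3, 0.3, -0.3]
opening: 1.001
grasp_force: 0.0
```

Run:
```python
from h import *
Rz=Ro.from_euler('z',YAW); N=np.array([.562,.012,0])
print(readout.get_obs()["eef_pos"])
go(N+Rz.apply([-.17,0,.17]),want(-.45)); go(N+Rz.apply([-.14,0,.078]),want(-.45))
```

```text
[0.56358648 0.01127192 0.18551944]
z axis [ 0.424 -0.097 -0.9  ] shift mm [171.8   0.4  14.9] rot [ 0.    -0.446  0.   ]
z axis [ 0.424 -0.097 -0.9  ] shift mm [142.1   0.4 107. ] rot [ 0.    -0.446  0.   ]
```

Call:
{"fn": "play_rows", "kwargs": {"xyz": [[10,0,-5],[35,0,-5],[70,0,0],[105,0,5],[140,0,15],[160,0,35],[165,0,65],[162,0,90],[160,0,104],[160,0,107]], "rot": [[0,0,0],[0,-0.05,0],[0,-0.12,0],[0,-0.2,0],[0,-0.28,0],[0,-0.36,0],[0,-0.42,0],[0,-0.446,0],[0,-0.446,0],[0,-0.446,0]], "grip": [1,1,0.5,0,0,0,0,0,0,0]}}

```text
time_s: 10.35
eef_pos: [0.4046, 0.0476, 0.0746]
eef_rot: [0.218, 0.11, 0.969, -0.025]
wrist_force: [-0.1, 0.6, 0.7]
opening: -0.002
grasp_force: 0.0
```

Run:
```python
from h import *
Rz=Ro.from_euler('z',YAW); N=np.array([.562,.012,0])
print(readout.get_obs()["eef_pos"],readout.get_obs()["opening"])
for x in(-.12,-.05,.02,.03): go(N+Rz.apply([x,0,.078]),want(-.45))
c=cam("top");d=cam("scene");P=pts(c);hsv=cv2.cvtColor(c["color"],cv2.COLOR_RGB2HSV);H,S,V=[hsv[...,i].astype(int) for i in range(3)]
m=(H>8)&(H<25)&(S>150)&(P[...,2]>.06)&(P[...,2]<.2)&(P[...,0]>.3)&(P[...,1]<.2);print(m.sum(),P[m].mean(0),P[m].max(0))
k=max(cv2.findContours(m.astype(np.uint8),0,1)[0],key=len);print(cv2.minEnclosingCircle(ray(c,k.reshape(-1,2),.1115)[:,:2].astype(np.float32)))
a=cv2.resize(c["color"][130:275,250:420],None,fx=2.4,fy=2.4);b=cv2.resize(d["color"][110:260,130:310],None,fx=2.2,fy=2.2)
h=348;b=np.pad(b,((0,348-b.shape[0]),(0,0),(0,0)));cv2.imwrite("pics/g.png",np.hstack([a,b])[...,::-1])
```

```text
[0.4046174  0.04757463 0.07461949] -0.0019681498652756296
z axis [ 0.424 -0.097 -0.9  ] shift mm [-38.8   0.6  14.6] rot [-0.    -0.008  0.   ]
z axis [ 0.424 -0.097 -0.9  ] shift mm [-102.1    0.6   44.6] rot [-0.    -0.008  0.   ]
z axis [ 0.424 -0.097 -0.9  ] shift mm [-165.4    0.6   74.5] rot [-0.    -0.008  0.   ]
z axis [ 0.424 -0.097 -0.9  ] shift mm [-174.4    0.6   78.8] rot [-0.    -0.008  0.   ]
241 [0.56175568 0.01288033 0.11224655] [0.58610028 0.03646606 0.11838245]
((0.5621296763420105, 0.012603631243109703), 0.025412602350115776)
```

View pics/g.png

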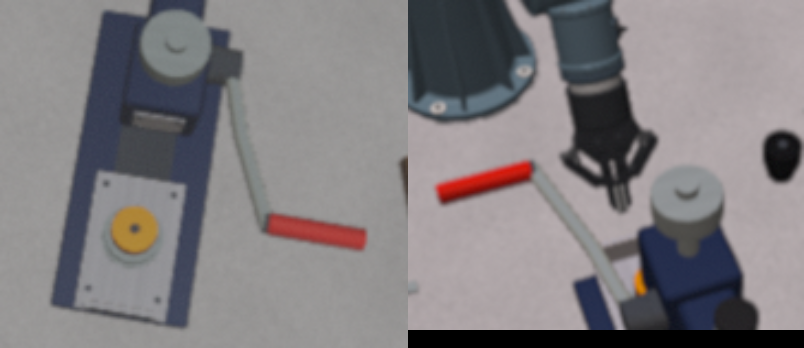

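The buffer sits upright and centred at (134,230), with its top at 112 mm. The closed fingers wait before the lip, at (620,195) in the right panel, so I push.

Call:
{"fn": "play_rows", "kwargs": {"xyz": [[-12,0,5],[-28,0,10],[-38,0.5,14],[-46,0.5,18],[-55,0.5,22],[-65,0.5,27],[-76,0.5,32],[-88,0.5,38],[-99,0.5,43],[-108,0.5,47]], "rot": [[0,0,0],[0,0,0],[0,0,0],[0,0,0],[0,0,0],[0,0,0],[0,0,0],[0,0,0],[0,0,0],[0,0,0]], "grip": [0,0,0,0,0,0,0,0,0,0]}}

```text
time_s: 11.7
eef_pos: [0.5219, 0.0212, 0.0801]
eef_rot: [0.219, 0.11, 0.969, -0.025]
wrist_force: [-2.3, 1.9, -0.9]
opening: 0.004
grasp_force: 1.2
```

Call:
{"fn": "play_rows", "kwargs": {"xyz": [[-8,0,4],[-16,0,7.5],[-24,0,11],[-31,0,14.5],[-37,0,17.5],[-42,0,20],[-46,0,22],[-49,0,23.5],[-51,0,24],[-51,0,24]], "rot": [[0,0,0],[0,0,0],[0,0,0],[0,0,0],[0,0,0],[0,0,0],[0,0,0],[0,0,0],[0,0,0],[0,0,0]], "grip": [0,0,0,0,0,0,0,0,0,0]}}

```text
time_s: 12.95
eef_pos: [0.5743, 0.0094, 0.0799]
eef_rot: [0.217, 0.11, 0.97, -0.025]
wrist_force: [-13.5, 1.8, 9.3]
opening: -0.001
grasp_force: 6.8
```

Run:
```python
from h import *
Rz=Ro.from_euler('z',YAW); N=np.array([.562,.012,0]);o=readout.get_obs()
print(Rz.inv().apply(o["eef_pos"]-N),Rz.inv().apply(o["wrist_force"]))
for x in(.02,.03): go(N+Rz.apply([x,0,.078]),want(-.45))
```

```text
[0.01253657 0.00018956 0.07990317] [-13.53190034  -1.2356664    9.29169611]
z axis [ 0.424 -0.097 -0.9  ] shift mm [-5.9 -0.2  4.9] rot [-0.    -0.009  0.001]
z axis [ 0.424 -0.097 -0.9  ] shift mm [-15.   -0.2   9.2] rot [-0.    -0.009  0.001]
```

Call:
{"fn": "play_rows", "kwargs": {"xyz": [[-1,0,0.5],[-2,0,1],[-3,0,1.5],[-4,0,2],[-4,0,2],[-4,0,2],[-4,0,2],[-4,0,2],[-4,0,2],[-4,0,2]], "rot": [[0,0,0],[0,0,0],[0,0,0],[0,0,0],[0,0,0],[0,0,0],[0,0,0],[0,0,0],[0,0,0],[0,0,0]], "grip": [0,0,0,0,0,0,0,0,0,0]}}

```text
time_s: 14.2
eef_pos: [0.5747, 0.0095, 0.0776]
eef_rot: [0.213, 0.11, 0.971, -0.024]
wrist_force: [-27.5, 5.4, 17.3]
opening: 0.001
grasp_force: 14.2
```

Run:
```python
from h import *
Rz=Ro.from_euler('z',YAW); N=np.array([.562,.012,0]);o=readout.get_obs()
print(Rz.inv().apply(o["eef_pos"]-N),Rz.inv().apply(o["wrist_force"]))
```

```text
[0.01293609 0.00043447 0.07755092] [-27.98703363  -0.92943101  17.29677375]
```

Call:
{"fn": "play_rows", "kwargs": {"xyz": [[9,0,-4],[27,0,-13],[54,0,-26],[85,0,-45],[100,0,-90],[110,0,-150],[120,0,-210],[130,0,-270],[138,0,-320],[140,0,-330]], "rot": [[0,0,0],[0,0,0],[0,0,0],[0,0,0],[0,0.03,0],[0,0.08,0],[0,0.14,0],[0,0.2,0],[0,0.24,0],[0,0.24,0]], "grip": [0,0,0,0,0,0,0,0,0,0]}}

```text
time_s: 15.45
eef_pos: [0.3201, 0.0678, 0.3223]
eef_rot: [0.107, 0.112, 0.988, -0.012]
wrist_force: [0.3, -0.4, 0.4]
opening: 0.0
grasp_force: 0.0
```

```bash
cat >> h.py <<'E'
Rz=Ro.from_euler('z',YAW)
def grip(c,zmin=.1):
    P=pts(c);hsv=cv2.cvtColor(c["color"],cv2.COLOR_RGB2HSV);H,S,V=[hsv[...,i].astype(int) for i in range(3)]
    g=(((H<6)|(H>174))&(S>150)&(c["depth"]>0)&(P[...,2]>zmin)&(P[...,1]<0)&(P[...,0]<.8)&(P[...,1]>-.3)&(P[...,0]>.3)); return g,P
E
python3 - <<'E'
from h import *
o=readout.get_obs();print(o["eef_pos"])
for n in("top","scene"):
    c=cam(n);g,P=grip(c);cc=np.argwhere(g)[:,::-1].astype(np.float32);rc=cv2.minAreaRect(cc);print(n,g.sum(),rc,ray(c,[rc[0]],.34).round(4),np.median(P[g][:,2]))
    w=ray(c,cv2.boxPoints(rc),.34);print(w[:,:2].round(4).tolist())
    hsv=cv2.cvtColor(c["color"],cv2.COLOR_RGB2HSV);H,S,V=[hsv[...,i].astype(int) for i in range(3)];z=P[...,2]
    s=(c["depth"]>0)&(z>.39)&(z<.45)&(S<60)&(P[...,0]>.6)&(P[...,0]<.78)&(abs(P[...,1])<.1)
    print(" dial top",s.sum(),np.median(P[s],0),(P[s].min(0)+P[s].max(0))/2)
    s=(c["depth"]>0)&(z>.08)&(z<.09)&(P[...,0]>.45)&(P[...,0]<.7)&(abs(P[...,1])<.12)&(S<70);print(" lip",s.sum(),np.median(P[s],0),P[s].min(0),P[s].max(0))
    m=(H>8)&(H<25)&(S>120)&(P[...,1]<.15)&(P[...,0]>.5)&(z<.14)&(z>.05);print(" amber",m.sum(),P[m].min(0) if m.sum() else 0,P[m].max(0) if m.sum() else 0)
    b=cv2.resize(c["color"][110:260,220:400] if n=="top" else c["color"][150:300,160:340],None,fx=2.2,fy=2.2)
    A=b if n=="top" else np.hstack([A,b])
cv2.imwrite("pics/i.png",A[...,::-1])
E
```

```text
[0.32005979 0.06781936 0.32233967]
top 276 ((381.64862060546875, 226.10812377929688), (39.455753326416016, 6.904757022857666), 9.462322235107422) [[ 0.5176 -0.142   0.34  ]] 0.3471679920200889
[[0.5195, -0.0972], [0.5346, -0.101], [0.5156, -0.187], [0.5005, -0.1829]]
 dial top 726 [ 0.67887137 -0.01467659  0.41006685] [ 0.68285465 -0.01531498  0.40693064]
 lip 106 [0.59465129 0.00282588 0.08483107] [ 0.58124976 -0.03746391  0.08009877] [0.6673118  0.04725873 0.0899789 ]
 amber 118 [ 0.65658531 -0.03484316  0.0964554 ] [0.68219742 0.01005597 0.11848604]
scene 342 ((164.5718231201172, 192.11570739746094), (7.983817100524902, 43.676177978515625), 74.87599182128906) [[ 0.5161 -0.143   0.34  ]] 0.3463185071291296
[[0.4955, -0.1843], [0.515, -0.0955], [0.5368, -0.1015], [0.5172, -0.189]]
 dial top 873 [ 0.68960204 -0.02265815  0.40942088] [ 0.68318908 -0.01847762  0.40640881]
  return _methods._mean(a, axis=axis, dtype=dtype,
  ret = um.true_divide(
Traceback (most recent call last):
ValueError: zero-size array to reduction operation minimum which has no identity
```

The stage is home: the nest is at (0.683, -0.017), in line with the dial axis. Next I plan the lever press.

```bash
cat >> h.py <<'E'
PV=np.array([.6749,-.1788,.285]); RP=want(-.2); tz=RP.as_matrix()[:,2]
def bar(th,off=-.02):
    a=.31-th; return PV+Rz.apply([-.17*np.cos(a),off,.17*np.sin(a)])
def tcp(th,gap=0): return bar(th)-tz*(.030+gap)
def rel(ths,th0):   # tool-frame shifts from pose at th0
    for t in ths: print(round(t,3),(RP.inv().apply(tcp(t)-tcp(th0))*1e3).round(1))
E
python3 - <<'E'
from h import *
print(tcp(0),tcp(0,.05)); go(tcp(0,.05),RP); rel(np.arange(0,1.16,.05),0)
E
```

```text
[ 0.5068301  -0.16067789  0.36626197] [ 0.49714924 -0.15845198  0.41526529]
z axis [ 0.194 -0.045 -0.98 ] shift mm [-238.9 -180.8  -47.1] rot [0.    0.011 0.   ]
0.0 [0. 0. 0.]
0.05 [4.  0.  7.5]
0.1 [ 7.5  0.  15.2]
0.15 [10.7  0.  23.1]
0.2 [13.5  0.  31.1]
0.25 [15.9  0.  39.3]
0.3 [17.9  0.  47.6]
0.35 [19.5  0.  55.9]
0.4 [20.6 -0.  64.3]
0.45 [21.3 -0.  72.8]
0.5 [21.6  0.  81.3]
0.55 [21.5  0.  89.8]
0.6 [20.9 -0.  98.3]
0.65 [ 20.    0.  106.7]
0.7 [ 18.6   0.  115.1]
0.75 [ 16.8  -0.  123.4]
0.8 [ 14.5   0.  131.6]
0.85 [ 11.9   0.  139.7]
0.9 [  8.9  -0.  147.6]
0.95 [  5.4   0.  155.4]
1.0 [  1.6   0.  163. ]
1.05 [ -2.6   0.  170.4]
1.1 [ -7.1   0.  177.6]
1.15 [-12.   -0.  184.5]
```

Call:
{"fn": "play_rows", "kwargs": {"xyz": [[0,-10,-40],[0,-40,-80],[-20,-80,-110],[-60,-120,-110],[-105,-155,-100],[-150,-175,-85],[-190,-181,-65],[-220,-181,-52],[-236,-181,-48],[-239,-181,-47]], "rot": [[0,0,0],[0,0,0],[0,0,0],[0,0,0],[0,0.01,0],[0,0.01,0],[0,0.01,0],[0,0.01,0],[0,0.01,0],[0,0.01,0]], "grip": [0,0,0,0,0,0,0,0,0,0]}}

```text
time_s: 16.8
eef_pos: [0.4975, -0.1591, 0.4097]
eef_rot: [0.095, 0.112, 0.989, -0.01]
wrist_force: [-0.8, 1.1, -0.0]
opening: -0.004
grasp_force: 0.0
```

Run:
```python
from h import *
go(tcp(0,0),RP);print(readout.get_obs()["eef_pos"])
for i,n in enumerate(("top","scene")):
    c=cam(n); b=cv2.resize(c["color"][130:280,270:450] if n=="top" else c["color"][80:230,100:280],None,fx=2.2,fy=2.2)
    A=b if n=="top" else np.hstack([A,b])
cv2.imwrite("pics/i.png",A[...,::-1])
```

```text
z axis [ 0.194 -0.045 -0.98 ] shift mm [-1.   0.5 44.5] rot [ 0.001 -0.008 -0.   ]
[ 0.49745188 -0.15906894  0.40971134]
```

View pics/i.png

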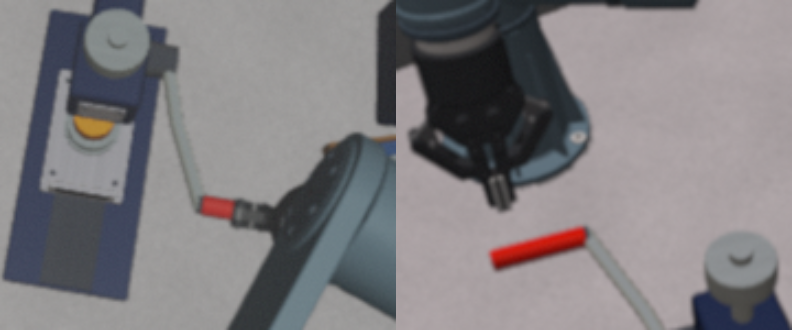

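The fingertips are lined up over the red grip: the bar is at (215,208) in the top panel, and in the right panel the tips at (500,195) stand above the bar at (540,250). The buffer sits under the instrument at (92,122).

Call:
{"fn": "play_rows", "kwargs": {"xyz": [[-1,0,12],[-1,0,26],[-1,0,36],[-1,0,42],[-1,0,45],[1,0,49],[3,0,52],[5,0,56],[6.5,0,60],[6.5,0,60]], "rot": [[0,0,0],[0,-0.008,0],[0,-0.008,0],[0,-0.008,0],[0,-0.008,0],[0,-0.008,0],[0,-0.008,0],[0,-0.008,0],[0,-0.008,0],[0,-0.008,0]], "grip": [0,0,0,0,0,0,0,0,0,0]}}

```text
time_s: 18.15
eef_pos: [0.5018, -0.1599, 0.3533]
eef_rot: [0.101, 0.112, 0.988, -0.012]
wrist_force: [-3.1, 0.9, 5.8]
opening: -0.001
grasp_force: 3.3
```

Run:
```python
from h import *
o=readout.get_obs();print(Rz.inv().apply(o["wrist_force"]));go(tcp(.1),RP)
c=cam("scene");g,P=grip(c);print(g.sum(),np.median(P[g],0),P[g].min(0),P[g].max(0))
cc=np.argwhere(g)[:,::-1].astype(np.float32);print(cv2.boxPoints(cv2.minAreaRect(cc)))
```

```text
[-3.17913477  0.17647835  5.8398027 ]
z axis [ 0.194 -0.045 -0.98 ] shift mm [0.  0.4 3.6] rot [-0.     0.004  0.   ]
324 [ 0.51759144 -0.14434514  0.33388779] [ 0.49990985 -0.18644089  0.32418519] [ 0.53178462 -0.09783234  0.34540743]
[[143.17651 195.7059 ]
 [185.29416 185.17648]
 [187.35297 193.41177]
 [145.23532 203.9412 ]]
```

Call:
{"fn": "play_rows", "kwargs": {"xyz": [[3,0,8],[6,0,16],[8.5,0,24],[10.5,0,32.5],[12,0,41],[13,0,49],[14,0,57.5],[14,0,66],[14,0,74.5],[13.5,0,83]], "rot": [[0,0,0],[0,0,0],[0,0,0],[0,0,0],[0,0,0],[0,0,0],[0,0,0],[0,0,0],[0,0,0],[0,0,0]], "grip": [0,0,0,0,0,0,0,0,0,0]}}

```text
time_s: 19.45
eef_pos: [0.5048, -0.1606, 0.2687]
eef_rot: [0.1, 0.112, 0.989, -0.012]
wrist_force: [-5.9, 2.0, 6.6]
opening: 0.0
grasp_force: 3.3
```

Run:
```python
from h import *
o=readout.get_obs();print(o["eef_pos"],Rz.inv().apply(o["wrist_force"]));go(tcp(.6),RP)
c=cam("scene");g,P=grip(c);print(g.sum(),np.median(P[g],0),P[g].min(0),P[g].max(0))
```

```text
[ 0.50480797 -0.16056068  0.26869684] [-6.14407227  0.61266561  6.62015802]
z axis [ 0.194 -0.045 -0.98 ] shift mm [-0.4  0.3  3. ] rot [-0.     0.002  0.   ]
270 [ 0.51806179 -0.14287936  0.24889774] [ 0.50010247 -0.18707903  0.24100571] [ 0.53179921 -0.1001286   0.26181674]
```

Call:
{"fn": "play_rows", "kwargs": {"xyz": [[-1,0,8.5],[-2.5,0,17],[-4,0,25],[-6.5,0,33.5],[-9,0,41.5],[-12,0,49.5],[-15.5,0,57],[-19.5,0,64.5],[-21.5,0,68.5],[-23.5,0,72]], "rot": [[0,0,0],[0,0,0],[0,0,0],[0,0,0],[0,0,0],[0,0,0],[0,0,0],[0,0,0],[0,0,0],[0,0,0]], "grip": [0,0,0,0,0,0,0,0,0,0]}}

```text
time_s: 20.75
eef_pos: [0.5413, -0.1688, 0.203]
eef_rot: [0.1, 0.112, 0.989, -0.011]
wrist_force: [-7.2, 1.9, 6.8]
opening: 0.0
grasp_force: 4.2
```

Run:
```python
from h import *
o=readout.get_obs();print(o["eef_pos"],Rz.inv().apply(o["wrist_force"]));go(tcp(1.05),RP)
c=cam("scene");g,P=grip(c);print(g.sum(),np.median(P[g],0),P[g].min(0),P[g].max(0))
```

```text
[ 0.54129062 -0.16883897  0.20303501] [-7.41278479  0.25819528  6.82804884]
z axis [ 0.194 -0.045 -0.98 ] shift mm [-0.3  0.2  3.4] rot [0.    0.001 0.001]
250 [ 0.55337955 -0.14973933  0.18364273] [ 0.53573181 -0.1944665   0.1735533 ] [ 0.56754189 -0.10908778  0.19517937]
```

Call:
{"fn": "play_rows", "kwargs": {"xyz": [[-1,0,1.5],[-2,0,3],[-3,0,4.5],[-4,0,6],[-5,0,8],[-5,0,8],[-5,0,8],[-5,0,8],[-5,0,8],[-5,0,8]], "rot": [[0,0,0],[0,0,0],[0,0,0],[0,0,0],[0,0,0],[0,0,0],[0,0,0],[0,0,0],[0,0,0],[0,0,0]], "grip": [0,0,0,0,0,0,0,0,0,0]}}

```text
time_s: 22.05
eef_pos: [0.5453, -0.1697, 0.1988]
eef_rot: [0.097, 0.111, 0.989, -0.011]
wrist_force: [-32.2, 9.0, 36.0]
opening: 0.0
grasp_force: 21.0
```

Run:
```python
from h import *
o=readout.get_obs();print(o["eef_pos"],Rz.inv().apply(o["wrist_force"]));go(tcp(1.05),RP)
c=cam("scene");g,P=grip(c);print(g.sum(),np.median(P[g],0),P[g].min(0),P[g].max(0))
```

```text
[ 0.54528454 -0.16974771  0.19883003] [-33.38898444   1.58280524  35.99023538]
z axis [ 0.194 -0.045 -0.98 ] shift mm [ 2.9  0.2 -1.5] rot [-0.    -0.004  0.002]
244 [ 0.55744889 -0.14863935  0.17969605] [ 0.54063928 -0.1944588   0.16909296] [ 0.57076655 -0.10777098  0.19151283]
```

The lever is at its bottom stop, since the force rose without motion. I hold it there with slightly less force.

Call:
{"fn": "play_rows", "kwargs": {"xyz": [[0.5,0,-1],[1,0,-2],[1,0,-2],[1,0,-2],[1,0,-2],[1,0,-2],[1,0,-2],[1,0,-2],[1,0,-2],[1,0,-2]], "rot": [[0,0,0],[0,0,0],[0,0,0],[0,0,0],[0,0,0],[0,0,0],[0,0,0],[0,0,0],[0,0,0],[0,0,0]], "grip": [0,0,0,0,0,0,0,0,0,0]}}

```text
time_s: 23.35
eef_pos: [0.5448, -0.1696, 0.1994]
eef_rot: [0.098, 0.112, 0.989, -0.011]
wrist_force: [-22.1, 5.3, 22.1]
opening: 0.003
grasp_force: 13.4
```

Run:
```python
from h import *
rel(np.arange(1.05,-.16,-.05),1.05)
c=cam("scene");g,P=grip(c);print(g.sum(),np.median(P[g],0))
```

```text
1.05 [0. 0. 0.]
1.0 [ 4.2  0.  -7.4]
0.95 [  8.  -0. -15.]
0.9 [ 11.4  -0.  -22.8]
0.85 [ 14.5  -0.  -30.7]
0.8 [ 17.1  -0.  -38.8]
0.75 [ 19.3  -0.  -47. ]
0.7 [ 21.1  -0.  -55.3]
0.65 [ 22.5  -0.  -63.7]
0.6 [ 23.5  -0.  -72.1]
0.55 [ 24.1  -0.  -80.6]
0.5 [ 24.2  -0.  -89.1]
0.45 [ 23.9  -0.  -97.6]
0.4 [  23.2   -0.  -106.1]
0.35 [  22.     0.  -114.5]
0.3 [  20.5    0.  -122.8]
0.25 [  18.5    0.  -131.1]
0.2 [  16.1    0.  -139.3]
0.15 [  13.3    0.  -147.3]
0.1 [  10.1    0.  -155.2]
0.05 [   6.5   -0.  -162.9]
-0.0 [   2.6    0.  -170.4]
-0.05 [  -1.8   -0.  -177.7]
-0.1 [  -6.5   -0.  -184.8]
-0.15 [ -11.5   -0.  -191.6]
248 [ 0.55674865 -0.14906526  0.17971483]
```

Call:
{"fn": "play_rows", "kwargs": {"xyz": [[2,0,-3],[4,0,-6],[8,0,-13.5],[12,0,-21],[15.5,0,-29],[18.5,0,-36.5],[21,0,-45],[23.5,0,-53],[25,0,-61.5],[26.5,0,-69.5]], "rot": [[0,0,0],[0,0,0],[0,0,0],[0,0,0],[0,0,0],[0,0,0],[0,0,0],[0,0,0],[0,0,0],[0,0,0]], "grip": [0,0,0,0,0,0,0,0,0,0]}}

```text
time_s: 24.65
eef_pos: [0.5102, -0.1622, 0.2638]
eef_rot: [0.105, 0.112, 0.988, -0.013]
wrist_force: [2.8, -0.6, 8.0]
opening: 0.001
grasp_force: 3.3
```

Run:
```python
from h import *
o=readout.get_obs();print(o["eef_pos"],Rz.inv().apply(o["wrist_force"]));go(tcp(.65),RP)
```

```text
[ 0.51020318 -0.16223892  0.26382791] [2.87734156 0.01806949 7.96512781]
z axis [ 0.194 -0.045 -0.98 ] shift mm [3.2 0.8 5.6] rot [-0.002  0.011  0.   ]
```

Call:
{"fn": "play_rows", "kwargs": {"xyz": [[1.5,0,-8.5],[2.5,0,-17],[3,0,-25.5],[2.5,0,-34],[2,0,-42.5],[0.5,0,-51],[-1,0,-59],[-3,0,-67.5],[-5.5,0,-75.5],[-8,0,-82]], "rot": [[0,0,0],[0,0,0],[0,0,0],[0,0,0],[0,0,0],[0,0,0],[0,0,0],[0,0,0],[0,0,0],[0,0,0]], "grip": [0,0,0,0,0,0,0,0,0,0]}}

```text
time_s: 25.9
eef_pos: [0.5001, -0.1596, 0.3438]
eef_rot: [0.102, 0.112, 0.988, -0.012]
wrist_force: [1.8, -0.6, 5.1]
opening: -0.004
grasp_force: 2.1
```

Run:
```python
from h import *
o=readout.get_obs();print(o["eef_pos"],Rz.inv().apply(o["wrist_force"]));go(tcp(.15),RP);go(tcp(0),RP)
c=cam("scene");g,P=grip(c);print(g.sum(),np.median(P[g],0))
```

```text
[ 0.50012215 -0.15957376  0.34377108] [ 1.89956915 -0.17779813  5.13204266]
z axis [ 0.194 -0.045 -0.98 ] shift mm [-0.4  0.4  2.4] rot [-0.001  0.006  0.   ]
z axis [ 0.194 -0.045 -0.98 ] shift mm [-11.2   0.4 -20.6] rot [-0.001  0.006  0.   ]
320 [ 0.51613837 -0.14315413  0.32411007]
```

Call:
{"fn": "play_rows", "kwargs": {"xyz": [[-2,0,-4],[-4,0,-8],[-6,0,-12],[-8,0,-16],[-9,0,-19],[-10,0,-21],[-11,0,-23],[-11,0,-25],[-11,0,-28],[-11,0,-32]], "rot": [[0,0,0],[0,0,0],[0,0,0],[0,0,0],[0,0,0],[0,0,0],[0,0,0],[0,0,0],[0,0,0],[0,0,0]], "grip": [0,0,0,0,0,0,0,0,0,0]}}

```text
time_s: 27.2
eef_pos: [0.5036, -0.1601, 0.3759]
eef_rot: [0.101, 0.112, 0.989, -0.011]
wrist_force: [1.2, 0.1, -0.5]
opening: -0.004
grasp_force: 0.0
```

Call:
{"fn": "play_rows", "kwargs": {"xyz": [[0,0,-5],[0,0,-15],[5,0,-35],[20,0,-60],[40,0,-80],[60,0,-95],[75,0,-100],[80,0,-100],[80,0,-100],[80,0,-100]], "rot": [[0,0,0],[0,0,0],[0,0,0],[0,0,0],[0,0,0],[0,0,0],[0,0,0],[0,0,0],[0,0,0],[0,0,0]], "grip": [0,0,0,0,0,0,0,0,0,0]}}

```text
time_s: 28.45
eef_pos: [0.4081, -0.1383, 0.4577]
eef_rot: [0.101, 0.112, 0.988, -0.011]
wrist_force: [-0.5, 0.3, 0.3]
opening: 0.003
grasp_force: 0.0
```

Run:
```python
from h import *
o=readout.get_obs();print(o["eef_pos"],o["wrist_force"],abs(o["dq"]).max())
c=cam("scene");g,P=grip(c);print(g.sum(),np.median(P[g],0))
c=cam("top");P=pts(c);hsv=cv2.cvtColor(c["color"],cv2.COLOR_RGB2HSV);H,S,V=[hsv[...,i].astype(int) for i in range(3)];z=P[...,2]
s=(c["depth"]>0)&(z>.08)&(z<.09)&(P[...,0]>.45)&(P[...,0]<.7)&(abs(P[...,1])<.12)&(S<70);print(" lip",s.sum(),np.median(P[s],0))
m=(H>8)&(H<25)&(S>120)&(P[...,1]<.15)&(P[...,0]>.5)&(z<.14)&(z>.05);print(" amber",m.sum(),P[m].min(0),P[m].max(0))
cv2.imwrite("pics/j.png",cv2.resize(c["color"][100:300,150:430,::-1],None,fx=2.8,fy=2.8))
```

```text
[ 0.40806093 -0.13828153  0.45767271] [-0.5174668   0.33258738  0.30563713] 0.004192607991603366
338 [ 0.5212154  -0.14405147  0.34635625]
 lip 103 [0.59502971 0.00472241 0.08459854]
 amber 120 [ 0.65643669 -0.03766508  0.10001747] [0.68236335 0.00990697 0.1183743 ]
```

View pics/j.png

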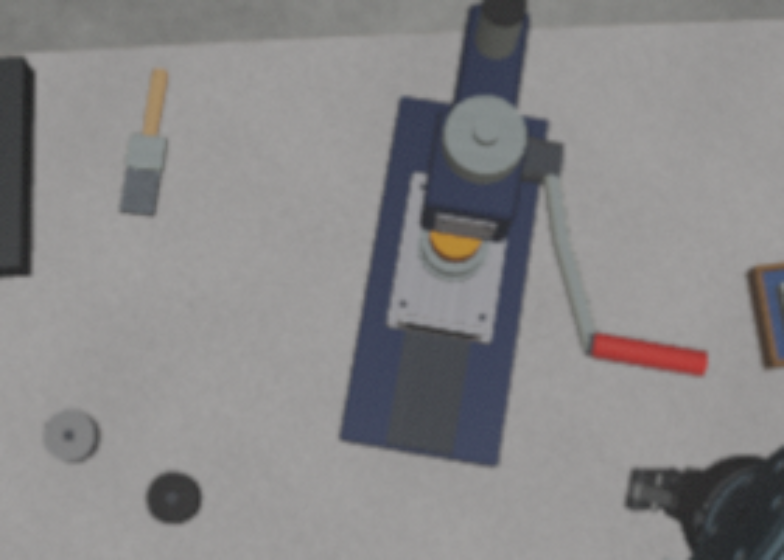

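The buffer is in the nest under the head at (457,243), the lever is up at (650,355), and the stage is home. Grey at (70,435) and black at (173,497) are standing, and the arm is clear.

```bash
python3 -c "
from bench import ctrl
print(ctrl.hand_in())"
```

```text
the job is handed in; nothing more can be done
None
```

The amber buffer was tested as asked and the job is handed in at about 28.5 s: the lever was held at its bottom stop for over a second and eased back up, the buffer is in its nest with the stage home, and the arm is clear.

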